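Load the drip tray and slide it up the draining ramp

ROBOT

A 7-joint arm with a two-finger parallel gripper is mounted at the origin on the work surface. World frame = base frame: x ahead of the robot, y to its left, z up, the work surface at z = 0. Lengths are in m, angles in rad, forces in N, time in s.
With the tool pointing down it reaches from about 0.425 to 0.875 m from the base axis. Payload 4.7 kg.
Tool frame: the origin (TCP) lies on the centre line of the jaws, within the pads' length; the fingertips stand ahead of it and the grasp point (between the pads) lies 2 mm behind it (nose_length is the z of the fingertips in the tool frame, in m); z points along the fingers, y is the line along which they close (so a half turn about z gives the same grasp; the last joint's range is limited). The gripper opens to 87 mm and grips with 3 to 60 N. Pads are 19 mm wide; open, the fingers measure 117 mm over their backs; the gripper's body (75 mm by 190 mm) begins 51 mm behind the grasp point.
Start: joints at [-1.329, 0.321, -0.07, 1.45, 0.023, 1.371, -0.057], TCP at [0.147, 0.633, 0.24] pointing down, gripper open.
Joint ranges: [-2.86, 2.86], [-0.3, 2.09], [-1.38, 1.24], [0.06, 2.45], [-1.56, 4.7], [0.09, 2.05], [-2.69, 2.69]. Speed limits (rad/s): [2.57, 2.57, 3.14, 3.14, 3.14, 3.14, 3.14].

INTERFACE

Orientations are given as a rotation vector (axis times angle).
In Python, from bench import * gives the robot as it stands.
- The arm moves only by the tool send_rows, never from a script. Its arguments are lists of equal length, an entry for each row: "xyz": the shift along the tool's x, y, z in mm, a list of three; "dr": the turn, a rotation vector about the tool's x, y, z in rad, a list of three. A call has exactly 10 rows; each row is the pose to reach, as a shift and turn from the pose commanded when the call began, along the tool's axes at that moment; what a row does not reach only later rows make up. A row lasts 1/12 s, in which the tool goes at most 41.7 mm and 7.16 degrees, less where a joint would pass 70% of its speed; a pose out of reach is approached as far as the arm can. A call with a gripper value outside its range is refused whole. "jaw" is the finger opening in mm, from 0 to 87, set as the call begins (left out, the last holds). The fingers move at their own pace and stop on an object; "grip_force" is the grip in N (left out, the last holds). Time passes only in rows, so rows that repeat a pose let the fingers close, or fill a call up. It gives the time, the measured TCP pose, the force, the opening and the grip force at its end, in the units of the state.
- get_state(): the state, without advancing time (a new reading comes with each control period).
- get_image(name): name is "scene" or "side" or "wrist"; returns the picture (420x560x3 uint8, red, green, blue); there is no depth.
- calibration(name): a dict with "vfov" (degrees; the focal length in pixels is half the picture's height over the tangent of half this angle, whatever the lens; pixels are square), "cx", "cy" (the principal point, pixels), "rvec" (rotation vector, rad) and "tvec" (3), from world to camera coordinates, as OpenCV has them; the wrist camera has in their place "hand_eye" (4x4, takes a point from camera to tool coordinates, whose origin is the TCP and whose axes are the flange's). Camera axes: x right, y down, z forward; pixel columns grow to the right and rows downward; lengths in m; the calibration is good to about 2 mm. A picture is of the moment at which its call begins: read the wrist's pose just before it. calibration takes no time and is no camera call.
- close_job(): hands the job in; it is judged then, once.
The state is a dict: "time": time; "joint_positions": joint angles; "qd": joint speeds; "joint_torque": joint torques, N m; "position": TCP position; "tool_rot": TCP orientation; "ft_force": force on the tool from outside, world axes, zero at the start; "torque": the same for the moment, N m; "grip_width": opening from 0.0 (shut) to 1.0 (fully open); "grip_force": force on a finger pad.
Only numpy, scipy, OpenCV 4.12 (cv2) and the standard library are available. Lean on these libraries where they do the work, as an engineer would, in place of code of your own. Each camera call takes 0.05 s, during which the arm holds its last target. There are 200 camera calls.

TASK

Stand the rinsed teat ring upright in the blue drip tray, let go of it, and then push the tray up the draining ramp, sliding it without lifting it, until it rests against the sprung black buffer of the red stop at the top. Feel for the buffer and press it only lightly (a few newtons, never as much as 12 N), leave the tray resting against it with the teat ring still upright inside, and do not disturb the other things on the counter.

Things in the scene. Friction and masses are not known exactly. Their poses are not given: they have to be found in the camera images.
- teat_center (a point): Teat ring to be loaded: hard orange screw ring, 40 mm across and 22 mm tall, with a beige teat (32 mm across, narrowing to 12 mm) rising from it; 52 mm tall in all, 50 g, standing upright on the counter. The point is on its axis, 26 mm above its underside; z up along the axis.
- tray: Blue plastic drip tray, open on top, 124 mm long (x), 90 mm wide (y), 20 mm high, walls and floor 4 mm thick, 0.3 to 0.45 kg. Loose on the low part of the ramp between its guides, with about 38 mm of bare ramp below its low end. Origin at the centre of its underside; x points up the ramp, z is square to the ramp's surface.
- deck: White draining ramp, fixed to the counter: sliding surface 310 mm long (x) and 122 mm wide (y), rising at 0.14 rad (8 degrees). Origin at the centre of the sliding surface, 32 mm above the counter; x points up the slope, z is square to the surface. Guides 11 mm wide and 12 mm high run along both long edges, 100 mm apart inside.
- stop: Red stop block fixed across the top of the ramp, 20 mm thick (x), 100 mm wide, 30 mm high. Origin at the centre of its underside on the ramp's surface, axes as the ramp's. It carries the sprung rubber buffer, which counts as part of it.
- buffer_root (a point): Where the buffer's steel screw leaves the stop's low face, 12 mm above the ramp. The black rubber buffer, 18 mm across, faces down the ramp; its free face is 12 to 36 mm from this point, different each time and not measured: find it by feel. It gives 1 mm per 4 N. Sliding the loaded tray itself takes about 1.5 to 4 N more; let go, the tray stays put by friction.
- canister: Bystander: closed formula canister, 100 mm across, 150 mm tall. Origin at the centre of its underside.
- bottle: Bystander: empty clear glass bottle, 60 mm across, 145 mm tall. Origin at the centre of its underside.
- mug: Bystander: white ceramic mug, 80 mm across, 90 mm tall. Origin at the centre of its underside.
- jar: Bystander: amber jar with a red lid, 70 mm across, 100 mm tall. Origin at the centre of its underside.
- bowl: Bystander: blue bowl, 120 mm across, 50 mm tall. Origin at the centre of its underside.
- spoon: Bystander: green-handled spoon lying on the counter, about 200 mm long. Origin at its middle.

How it is judged:
By the outcome, as a careful person would: the job done as asked, in the order asked, and still so for the second after the job is handed in, with the robot touching nothing.
It also fails if it takes over 72 s, if anything falls off the work surface, if the arm or the gripper's body presses on something with over 40 N, if the wrist force passes 120 N, or if a joint passes its speed limit or range.

## Working session

There is one attempt and no reset: what is moved stays moved. The work goes in short steps, Python scripts to look and compute and a tool call to move; the robot and the scene stay as the last step left them, time stands still between calls to the robot, and variables do not carry over. Pictures are saved under pics/ and viewed, at most 10 in all, crops included, and the job is handed in when it is done.

Besides the shell and the picture viewer there is one more tool, called after "Emit:" by a JSON object that holds its "name" and its "arguments". send_rows: Moves the arm, as the interface text tells. Its arguments: {"type":"object","properties":{"xyz":{"type":"array"},"dr":{"type":"array"},"jaw":{"type":"number"},"grip_force":{"type":"number"}},"required":["xyz","dr"]}

```bash
mkdir -p pics; ls; python3 - <<'E'
from bench import *
import cv2
s=get_state();print({k:s[k] for k in('time','position','tool_rot','ft_force','grip_width')})
for n in('scene','side','wrist'):
    print(n,calibration(n)); cv2.imwrite(f'pics/{n}0.png',get_image(n)[:,:,::-1])
import bench;print([k for k in dir(bench) if k[0]!='_'])
print(globals().get('nose_length'))
E
```

```text
pics
{'time': 0.0, 'position': array([0.14672993, 0.63269293, 0.23845386]), 'tool_rot': array([-3.57037736e-01, -3.12112752e+00,  2.96483460e-03]), 'ft_force': array([-0.20439662,  0.82807936, -0.119617  ]), 'grip_width': 0.99777933780004}
scene {'vfov': 44.36191340759727, 'cx': 276.36325321816787, 'cy': 203.05400203870187, 'rvec': array([ 0.78867094,  2.5214688 , -1.17384259]), 'tvec': array([ 0.47772177, -0.1535496 ,  1.64478412])}
side {'vfov': 43.907240675830174, 'cx': 285.14615112888913, 'cy': 207.3786864052846, 'rvec': array([ 2.31176393, -0.96286014,  0.35050729]), 'tvec': array([-0.41968495,  0.36298386,  0.98313382])}
wrist {'vfov': 64.2502317421486, 'cx': 285.61925600036307, 'cy': 210.94182912038733, 'hand_eye': array([[-3.74888199e-04, -9.52573155e-01, -3.04309455e-01,
         8.39866912e-02],
       [ 9.99999887e-01, -4.46424497e-04,  1.65502037e-04,
        -2.62254497e-04],
       [-2.93503993e-04, -3.04309359e-01,  9.52573214e-01,
        -1.45906034e-01],
       [ 0.00000000e+00,  0.00000000e+00,  0.00000000e+00,
         1.00000000e+00]])}
['MotionError', 'calibration', 'close_job', 'get_image', 'get_state', 'nose_length']
0.017
```

View pics/scene0.png

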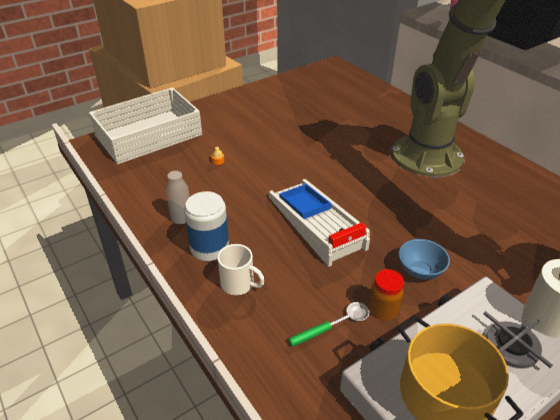

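View pics/side0.png

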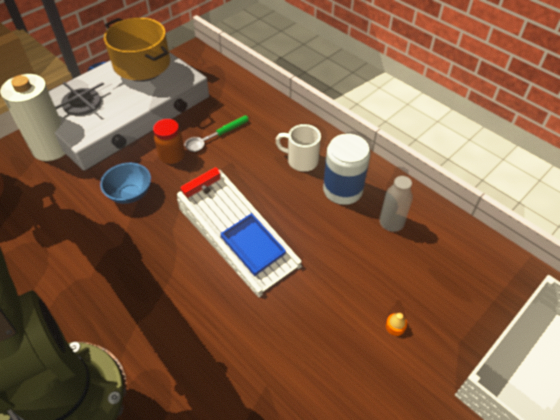

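```bash
cat > h.py <<'E'
from bench import *
import cv2, numpy as np
from scipy.spatial.transform import Rotation as R
def cam(n,st=None):
    c=calibration(n); f=210/np.tan(np.radians(c['vfov'])/2)
    if n=='wrist':
        T=np.eye(4);T[:3,:3]=R.from_rotvec(st['tool_rot']).as_matrix();T[:3,3]=st['position'];T=T@c['hand_eye']
        return f,c['cx'],c['cy'],T[:3,:3],T[:3,3]
    M=R.from_rotvec(c['rvec']).as_matrix().T
    return f,c['cx'],c['cy'],M,-M@c['tvec']
def rays(C,uv):
    f,cx,cy,M,o=C; uv=np.atleast_2d(uv).astype(float)
    d=np.c_[(uv[:,0]-cx)/f,(uv[:,1]-cy)/f,np.ones(len(uv))]@M.T
    return o,d/np.linalg.norm(d,axis=1)[:,None]
def cast(C,uv,p,n=(0,0,1)):
    o,d=rays(C,uv); n=np.array(n,float); return o+d*(((np.array(p)-o)@n)/(d@n))[:,None]
def proj(C,P):
    f,cx,cy,M,o=C; q=(np.atleast_2d(P)-o)@M; return np.c_[f*q[:,0]/q[:,2]+cx,f*q[:,1]/q[:,2]+cy]
def tri(C1,a,C2,b):
    o1,d1=rays(C1,a);o2,d2=rays(C2,b);d1=d1[0];d2=d2[0]
    t=np.linalg.lstsq(np.c_[d1,-d2],o2-o1,rcond=None)[0]
    return (o1+t[0]*d1+o2+t[1]*d2)/2, np.linalg.norm(o1+t[0]*d1-o2-t[1]*d2)
def blob(im,lo,hi,box):
    h=cv2.cvtColor(im,cv2.COLOR_RGB2HSV); m=cv2.inRange(h,lo,hi); k=np.zeros_like(m);x0,y0,x1,y1=box;k[y0:y1,x0:x1]=m[y0:y1,x0:x1]
    c=max(cv2.findContours(k,cv2.RETR_EXTERNAL,cv2.CHAIN_APPROX_NONE)[0],key=cv2.contourArea)
    M=cv2.moments(c);return c[:,0],np.array([M['m10'],M['m01']])/M['m00']
E
python3 - <<'E'
from h import *
S,D=cam('scene'),cam('side')
a=cv2.imread('pics/scene0.png')[:,:,::-1].copy();b=cv2.imread('pics/side0.png')[:,:,::-1].copy()
for nm,lo,hi,ba,bb in(('teat',(8,120,120),(30,255,255),(200,140,235,175),(375,305,420,345)),
 ('tray',(105,150,80),(130,255,255),(260,170,345,225),(205,200,300,285)),('stop',(0,180,120),(6,255,255),(320,215,375,255),(170,160,230,205))):
    ca,ma=blob(a,lo,hi,ba);cb,mb=blob(b,lo,hi,bb)
    print(nm,len(ca),len(cb),ma,mb,*tri(S,ma,D,mb))
    if nm=='tray': ta,tb=ca,cb
    if nm=='stop': sp=tri(S,ma,D,mb)[0]
tc=tri(S,blob(a,(105,150,80),(130,255,255),(260,170,345,225))[1],D,blob(b,(105,150,80),(130,255,255),(205,200,300,285))[1])[0]
phi=np.arctan2(*(sp-tc)[[1,0]])
for it in range(2):
  for C,c in((S,ta),(D,tb)):
    n=np.array([-np.sin(.14)*np.cos(phi),-np.sin(.14)*np.sin(phi),np.cos(.14)])
    P=cast(C,c,(tc[0],tc[1],.044),n)
    r=cv2.minAreaRect((P[:,:2]*1000).astype(np.float32));print(np.degrees(phi),r)
E
```

```text
teat 172 226 [218.5234375  155.10877404] [395.9856091  326.36267291] [ 0.55581602 -0.35795851  0.01637025] 0.002760757580216467
tray 109 185 [305.45605486 200.67190038] [254.70051531 245.75325856] [ 0.47974187 -0.01337776  0.02966625] 0.009870385500356077
stop 96 91 [348.003367   234.07323232] [199.9566855  181.32806026] [0.49942668 0.18879538 0.07037613] 0.0026857115467766564
84.43886313894015 ((487.859375, 1.6925430297851562), (142.74952697753906, 95.56336212158203), 85.23615264892578)
84.43886313894015 ((479.69952392578125, -14.597763061523438), (121.64990997314453, 89.7162094116211), 85.37543487548828)
84.43886313894015 ((487.859375, 1.6925430297851562), (142.74952697753906, 95.56336212158203), 85.23615264892578)
84.43886313894015 ((479.69952392578125, -14.597763061523438), (121.64990997314453, 89.7162094116211), 85.37543487548828)
```

```bash
python3 - <<'E'
from h import *
S,D=cam('scene'),cam('side');np.set_printoptions(precision=3,suppress=True)
for n,uv,z in(('pot',(137,60),.1),('jar',(170,160),0.0),('mug',(303,163),0),('can',(345,198),0),('bot',(393,226),0),('bowl',(126,200),0),('teat',(396,324),.011),('stopTL',(181,193),.08),('stopTR',(218,172),.08)): print(n,cast(D,uv,(0,0,z)))
s=get_state();M=R.from_rotvec(s['tool_rot']);print(M.as_matrix())
phi=np.radians(85.3)
# target: tool z down square to counter, tool y along +-ramp
W=M.as_matrix().T@(np.array([.556,-.358,.2])-s['position'])*1000;print('teat xyz',W)
W=M.as_matrix().T@(np.array([.5,.15,.26])-s['position'])*1000;print('way xyz',W)
for sg in(1,-1):
    y=sg*np.array([np.cos(phi),np.sin(phi),0]);z=np.array([0,0,-1.]);T=np.c_[np.cross(y,z),y,z]
    print(sg,T[:,0],(M.inv()*R.from_matrix(T)).as_rotvec())
im=cv2.imread('pics/side0.png')[295:355,360:430];im2=cv2.imread('pics/scene0.png')[130:180,180:250]
im=np.hstack([cv2.resize(im,(560,480)),cv2.resize(im2,(240,171)) if 0 else np.zeros((480,1,3),np.uint8)])
cv2.imwrite('pics/teatcrop.png',im)
E
```

```text
pot [[0.653 0.644 0.1  ]]
jar [[0.526 0.355 0.   ]]
mug [[0.767 0.1   0.   ]]
can [[ 0.754 -0.056  0.   ]]
bot [[ 0.77  -0.193  0.   ]]
bowl [[0.366 0.323 0.   ]]
teat [[ 0.564 -0.355  0.011]]
stopTL [[0.442 0.184 0.08 ]]
stopTR [[0.545 0.173 0.08 ]]
[[-0.974  0.226 -0.   ]
 [ 0.226  0.974 -0.001]
 [-0.    -0.001 -1.   ]]
teat xyz [-622.468 -872.713   40.028]
way xyz [-453.174 -390.58   -20.696]
1 [-0.997  0.082  0.   ] [-0.001 -0.    -0.146]
-1 [ 0.997 -0.082  0.   ] [-0.     0.002  2.996]
```

Emit:
{"name": "send_rows", "arguments": {"xyz": [[-30, -26, -2], [-60, -52, -4], [-90, -78, -6], [-120, -104, -8], [-150, -130, -10], [-180, -156, -12], [-210, -182, -14], [-240, -208, -16], [-270, -234, -18], [-300, -260, -20]], "dr": [[0, 0, -0.015], [0, 0, -0.03], [0, 0, -0.045], [0, 0, -0.06], [0, 0, -0.075], [0, 0, -0.09], [0, 0, -0.105], [0, 0, -0.12], [0, 0, -0.135], [0, 0, -0.147]]}}

```text
time: 0.98
position: [0.381, 0.3103, 0.2596]
tool_rot: [0.126, 3.139, 0.001]
ft_force: [1.4, 1.0, -0.1]
grip_width: 1.001
grip_force: 0.0
```

Emit:
{"name": "send_rows", "arguments": {"xyz": [[-11, -30, 0], [-22, -60, 0], [-33, -90, 0], [-44, -120, 0], [-55, -150, 0], [-66, -180, 0], [-77, -210, 0], [-88, -240, 0], [-96, -270, 0], [-105, -300, 0]], "dr": [[0, 0, 0], [0, 0, 0], [0, 0, 0], [0, 0, 0], [0, 0, 0], [0, 0, 0], [0, 0, 0], [0, 0, 0], [0, 0, 0], [0, 0, 0]]}}

```text
time: 1.82
position: [0.4606, 0.0031, 0.2595]
tool_rot: [-0.127, -3.139, -0.001]
ft_force: [0.6, -0.4, -0.4]
grip_width: 0.998
grip_force: 0.0
```

```bash
python3 - <<'E'
from h import *
import pickle
np.set_printoptions(precision=4,suppress=True)
s=get_state();im=get_image('wrist');pickle.dump((s,im),open('w1.pkl','wb'));cv2.imwrite('pics/w1.png',im[:,:,::-1])
C=cam('wrist',s);print(s['position'],s['qd'].max())
phi=np.radians(85.3)
c,_=blob(im,(105,150,60),(130,255,255),(0,0,560,420));tc=np.array([.48,-.0146,.044])
n=np.array([-np.sin(.14)*np.cos(phi),-np.sin(.14)*np.sin(phi),np.cos(.14)])
P=cast(C,c,tc,n);print(cv2.minAreaRect((P[:,:2]*1000).astype(np.float32)))
M=R.from_rotvec(s['tool_rot']).as_matrix()
print((M.T@(np.array([.56,-.3565,.26])-s['position']))*1000)
E
```

```text
[0.4606 0.0031 0.2595] 0.8180590305650066
((481.726318359375, -14.563945770263672), (118.17893981933594, 89.35834503173828), 85.46576690673828)
[-128.0861 -350.3757   -0.6937]
```

View pics/w1.png

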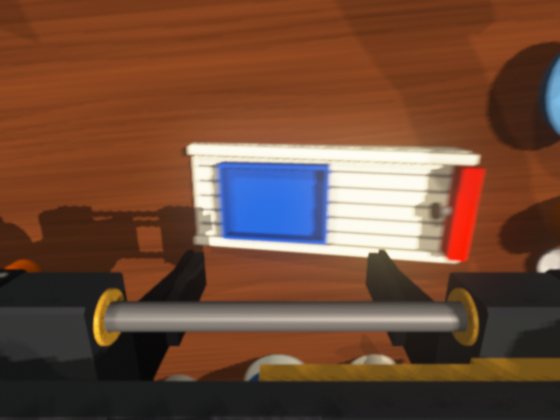

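Emit:
{"name": "send_rows", "arguments": {"xyz": [[-14, -39, 0], [-28, -78, 0], [-42, -117, 0], [-56, -156, 0], [-70, -195, 0], [-84, -233, 10], [-98, -271, 20], [-112, -310, 40], [-128, -350, 60], [-128, -350, 60]], "dr": [[0, 0, 0], [0, 0, 0], [0, 0, 0], [0, 0, 0], [0, 0, 0], [0, 0, 0], [0, 0, 0], [0, 0, 0], [0, 0, 0], [0, 0, 0]]}}

```text
time: 2.7
position: [0.5578, -0.3598, 0.195]
tool_rot: [-0.136, -3.132, 0.005]
ft_force: [-1.4, 0.5, 0.1]
grip_width: 1.0
grip_force: 0.0
```

```bash
python3 - <<'E'
from h import *
import pickle
np.set_printoptions(precision=4,suppress=True)
get_image('wrist');s=get_state();im=get_image('wrist');pickle.dump((s,im),open('w2.pkl','wb'));cv2.imwrite('pics/w2.png',im[:,:,::-1])
C=cam('wrist',s);print(s['position'],abs(s['qd']).max())
print('ring expected px',proj(C,[[.56,-.3565,.022],[.56,-.3565,.052]]))
E
```

```text
[ 0.5577 -0.3591  0.1954] 0.087709485754899
ring expected px [[289.1432 196.6598]
 [289.3996 205.2111]]
```

View pics/w2.png

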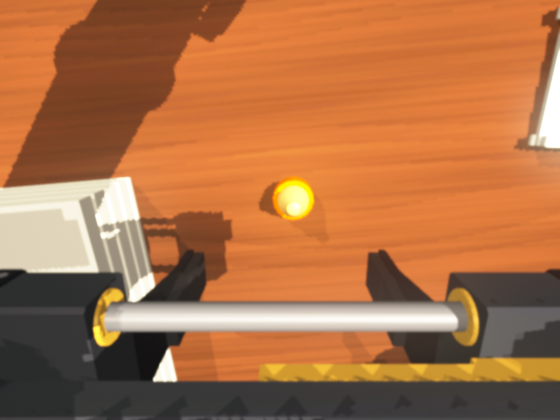

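```bash
python3 - <<'E'
from h import *
import pickle
np.set_printoptions(precision=4,suppress=True)
s,im=pickle.load(open('w2.pkl','rb'));C=cam('wrist',s)
c,m=blob(im,(12,150,225),(35,255,255),(255,165,330,235));print(m,cv2.minEnclosingCircle(c),cv2.boundingRect(c))
p=cast(C,cv2.minEnclosingCircle(c)[0],(0,0,.018))[0];print(p)
p2=cast(C,[293,199],(0,0,.018))[0];print(p2)
M=R.from_rotvec(s['tool_rot']).as_matrix();print(M[:,2])
# correct residual tilt: target square
phi=np.radians(85.4);y=np.array([np.cos(phi),np.sin(phi),0]);z=np.array([0,0,-1.]);T=np.c_[np.cross(y,z),y,z]
print('dr',R.from_matrix(M.T@T).as_rotvec(),'xyz',M.T@(np.array([p2[0],p2[1],.0215])-s['position'])*1000)
E
```

```text
[291.8142 193.9483] ((292.0, 198.0), 49.57831954956055) (255, 165, 75, 69)
[ 0.5627 -0.3538  0.018 ]
[ 0.5638 -0.3529  0.018 ]
[-0.0067 -0.0021 -1.    ]
dr [-0.0026 -0.0065 -0.0068] xyz [ -6.6589   7.1743 173.8577]
```

Emit:
{"name": "send_rows", "arguments": {"xyz": [[-3, 4, 15], [-6, 7, 35], [-6, 7, 60], [-6, 7, 80], [-6, 7, 95], [-6, 7, 105], [-6, 7, 105], [-6, 7, 105], [-6, 7, 105], [-6, 7, 105]], "dr": [[0, 0, 0], [0, 0, 0], [0, 0, 0], [0, 0, 0], [0, 0, 0], [0, 0, 0], [0, 0, 0], [0, 0, 0], [0, 0, 0], [0, 0, 0]]}}

```text
time: 3.63
position: [0.5674, -0.3486, 0.0962]
tool_rot: [0.127, 3.137, -0.001]
ft_force: [-0.1, -0.1, -0.8]
grip_width: 1.002
grip_force: 0.0
```

```bash
python3 - <<'E'
from h import *
np.set_printoptions(precision=4,suppress=True)
s=get_state();im=get_image('wrist');cv2.imwrite('pics/w3.png',im[:,:,::-1])
C=cam('wrist',s);print(s['position'],abs(s['qd']).max())
print('ring expected px',proj(C,[[.5638,-.3529,.022],[.5638,-.3529,.0],[.5638,-.3729,.022],[.5638,-.3329,.022]]))
M=R.from_rotvec(s['tool_rot']).as_matrix();print(M[:,2])
print('xyz',M.T@(np.array([.5638,-.3529,.0215])-s['position'])*1000)
E
```

```text
[ 0.5674 -0.3486  0.0962] 0.004009552504163422
ring expected px [[279.462  224.9285]
 [279.9802 214.9372]
 [251.0637 227.0954]
 [307.9833 222.7521]]
[ 0.0023 -0.0009 -1.    ]
xyz [ 3.4388 -4.5625 74.6526]
```

View pics/w3.png

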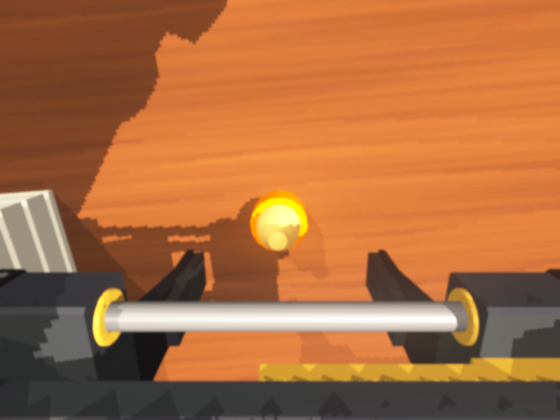

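Emit:
{"name": "send_rows", "arguments": {"xyz": [[4, -4, 10], [4, -4.5, 30], [4, -4.5, 50], [4, -4.5, 65], [4, -4.5, 74], [4, -4.5, 74], [4, -4.5, 74], [4, -4.5, 74], [4, -4.5, 74], [4, -4.5, 74]], "dr": [[0, 0, 0], [0, 0, 0], [0, 0, 0], [0, 0, 0], [0, 0, 0], [0, 0, 0], [0, 0, 0], [0, 0, 0], [0, 0, 0], [0, 0, 0]]}}

```text
time: 4.52
position: [0.5627, -0.3523, 0.0212]
tool_rot: [0.127, 3.138, -0.0]
ft_force: [0.1, 0.6, -0.4]
grip_width: 1.0
grip_force: 0.0
```

Emit:
{"name": "send_rows", "arguments": {"xyz": [[0, 0, 0], [0, 0, 0], [0, 0, 0], [0, 0, 0], [0, 0, 0], [0, 0, 0], [0, 0, 0], [0, 0, 0], [0, 0, 0], [0, 0, 0]], "dr": [[0, 0, 0], [0, 0, 0], [0, 0, 0], [0, 0, 0], [0, 0, 0], [0, 0, 0], [0, 0, 0], [0, 0, 0], [0, 0, 0], [0, 0, 0]], "jaw": 30, "grip_force": 15}}

```text
time: 5.35
position: [0.5623, -0.3522, 0.0205]
tool_rot: [0.127, 3.139, 0.0]
ft_force: [-0.2, -0.7, 0.8]
grip_width: 0.453
grip_force: 15.0
```

Emit:
{"name": "send_rows", "arguments": {"xyz": [[0, 0, -15], [0, 0, -40], [0, 10, -70], [8, 30, -95], [18, 60, -110], [29, 95, -120], [41, 130, -120], [53, 165, -120], [65, 200, -120], [77, 235, -120]], "dr": [[0, 0, 0], [0, 0, 0], [0, 0, 0], [-0.02, 0, 0], [-0.04, 0, 0], [-0.06, 0, 0], [-0.08, 0, 0], [-0.1, 0, 0], [-0.12, 0, 0], [-0.14, 0, 0]]}}

```text
time: 6.18
position: [0.504, -0.1104, 0.1416]
tool_rot: [0.127, 3.124, 0.221]
ft_force: [0.5, 1.4, -0.1]
grip_width: 0.454
grip_force: 15.0
```

```bash
cat > go.py <<'E'
from h import *
np.set_printoptions(precision=4,suppress=True)
PHI=np.radians(85.4);TOP=np.array([.481,-.0146,.0441])
ex=np.array([np.cos(PHI)*np.cos(.14),np.sin(PHI)*np.cos(.14),np.sin(.14)]);ez=np.array([-np.sin(.14)*np.cos(PHI),-np.sin(.14)*np.sin(PHI),np.cos(.14)]);ey=np.cross(ez,ex)
T=np.c_[np.cross(ex,-ez),ex,-ez]
def tell(p):
    s=get_state();M=R.from_rotvec(s['tool_rot']).as_matrix()
    print(s['position'],'xyz',M.T@(np.array(p)-s['position'])*1000,'dr',R.from_matrix(M.T@T).as_rotvec(),'ft',s['ft_force'],s['grip_width'])
E
python3 - <<'E'
from go import *
tell(TOP-16*.001*ez+.082*ez); tell(TOP-.016*ez+.022*ez)
E
```

```text
[ 0.504  -0.1104  0.1416] xyz [30.7351 79.0795 43.6921] dr [ 0.0015  0.0011 -0.0009] ft [ 0.4694  1.4443 -0.1395] 0.4536616763293858
[ 0.504  -0.1104  0.1416] xyz [ 30.8021  78.9919 103.692 ] dr [ 0.0015  0.0011 -0.0009] ft [ 0.4694  1.4443 -0.1395] 0.4536616763293858
```

Emit:
{"name": "send_rows", "arguments": {"xyz": [[8, 20, 5], [18, 45, 10], [26, 65, 20], [31, 78, 35], [31, 78, 44], [31, 78, 44], [31, 78, 44], [31, 78, 44], [31, 78, 44], [31, 78, 44]], "dr": [[0, 0, 0], [0, 0, 0], [0, 0, 0], [0, 0, 0], [0, 0, 0], [0, 0, 0], [0, 0, 0], [0, 0, 0], [0, 0, 0], [0, 0, 0]]}}

```text
time: 7.02
position: [0.481, -0.0273, 0.1084]
tool_rot: [0.129, 3.125, 0.219]
ft_force: [0.2, 0.6, -0.4]
grip_width: 0.459
grip_force: 15.0
```

```bash
python3 - <<'E'
from go import *
tell(TOP-.016*ez+.022*ez)
s=get_state();im=get_image('wrist');cv2.imwrite('pics/w4.png',im[:,:,::-1]);C=cam('wrist',s)
c,_=blob(im,(105,150,60),(130,255,255),(0,0,560,420))
P=(cast(C,c,TOP,ez)-TOP)@np.c_[ex,ey]*1000
print('x range',P.min(0),P.max(0))
E
```

```text
[ 0.481  -0.0273  0.1084] xyz [ 1.0637  3.5545 59.436 ] dr [-0.0003  0.0013 -0.0022] ft [ 0.1936  0.5523 -0.4312] 0.4594345340337415
x range [-57.8009 -45.9764] [65.4141 44.8872]
```

View pics/w4.png

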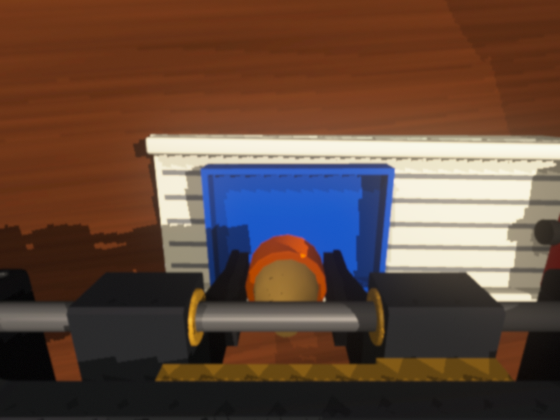

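Emit:
{"name": "send_rows", "arguments": {"xyz": [[1, 4, 5], [1, 7, 15], [1, 7, 28], [1, 7, 40], [1, 7, 48], [1, 7, 53], [1, 7, 56], [1, 7, 57], [1, 7, 57], [1, 7, 57]], "dr": [[0, 0, 0], [0, 0, 0], [0, 0, 0], [0, 0, 0], [0, 0, 0], [0, 0, 0], [0, 0, 0], [0, 0, 0], [0, 0, 0], [0, 0, 0]]}}

```text
time: 7.9
position: [0.481, -0.0113, 0.0528]
tool_rot: [0.127, 3.125, 0.219]
ft_force: [-0.0, 0.2, -0.3]
grip_width: 0.454
grip_force: 15.0
```

Emit:
{"name": "send_rows", "arguments": {"xyz": [[0, 0, 0], [0, 0, 0.5], [0, 0, 1], [0, 0, 1.5], [0, 0, 2], [0, 0, 2], [0, 0, 2], [0, 0, 2], [0, 0, 2], [0, 0, 2]], "dr": [[0, 0, 0], [0, 0, 0], [0, 0, 0], [0, 0, 0], [0, 0, 0], [0, 0, 0], [0, 0, 0], [0, 0, 0], [0, 0, 0], [0, 0, 0]]}}

```text
time: 8.73
position: [0.4806, -0.0109, 0.0504]
tool_rot: [0.126, 3.126, 0.219]
ft_force: [-0.8, -0.5, -0.0]
grip_width: 0.452
grip_force: 15.0
```

```bash
python3 - <<'E'
from go import *
tell(TOP-.016*ez+.0205*ez)
E
```

```text
[ 0.4806 -0.0109  0.0504] xyz [-0.6565 -4.5476  1.2683] dr [ 0.0001  0.0001 -0.0004] ft [-0.753  -0.4864 -0.0407] 0.4522001874391057
```

Lower 1 mm at a time until the force shows contact.

Emit:
{"name": "send_rows", "arguments": {"xyz": [[0, 0, 0.2], [0, 0, 0.4], [0, 0, 0.6], [0, 0, 0.8], [0, 0, 1.0], [0, 0, 1.2], [0, 0, 1.2], [0, 0, 1.2], [0, 0, 1.2], [0, 0, 1.2]], "dr": [[0, 0, 0], [0, 0, 0], [0, 0, 0], [0, 0, 0], [0, 0, 0], [0, 0, 0], [0, 0, 0], [0, 0, 0], [0, 0, 0], [0, 0, 0]]}}

```text
time: 9.57
position: [0.4807, -0.0107, 0.0493]
tool_rot: [0.126, 3.126, 0.219]
ft_force: [0.4, -0.2, 0.3]
grip_width: 0.455
grip_force: 15.0
```

Emit:
{"name": "send_rows", "arguments": {"xyz": [[0, 0, 0.2], [0, 0, 0.4], [0, 0, 0.6], [0, 0, 0.8], [0, 0, 1.0], [0, 0, 1.0], [0, 0, 1.0], [0, 0, 1.0], [0, 0, 1.0], [0, 0, 1.0]], "dr": [[0, 0, 0], [0, 0, 0], [0, 0, 0], [0, 0, 0], [0, 0, 0], [0, 0, 0], [0, 0, 0], [0, 0, 0], [0, 0, 0], [0, 0, 0]]}}

```text
time: 10.4
position: [0.4807, -0.0106, 0.0485]
tool_rot: [0.126, 3.126, 0.22]
ft_force: [-3.1, -0.4, 5.2]
grip_width: 0.46
grip_force: 15.0
```

Emit:
{"name": "send_rows", "arguments": {"xyz": [[0, 0, -0.5], [0, 0, -0.5], [0, 0, -0.5], [0, 0, -0.5], [0, 0, -0.5], [0, 0, -0.5], [0, 0, -0.5], [0, 0, -0.5], [0, 0, -0.5], [0, 0, -0.5]], "dr": [[0, 0, 0], [0, 0, 0], [0, 0, 0], [0, 0, 0], [0, 0, 0], [0, 0, 0], [0, 0, 0], [0, 0, 0], [0, 0, 0], [0, 0, 0]], "jaw": 56}}

```text
time: 11.23
position: [0.4806, -0.0107, 0.0487]
tool_rot: [0.126, 3.126, 0.219]
ft_force: [-0.8, 0.1, -0.9]
grip_width: 0.644
grip_force: 0.0
```

Emit:
{"name": "send_rows", "arguments": {"xyz": [[0, 0, -3], [0, 0, -8], [0, 0, -15], [0, 0, -25], [0, 0, -38], [0, 0, -50], [0, 0, -65], [0, 0, -80], [0, 0, -90], [0, 0, -90]], "dr": [[0, 0, 0], [0, 0, 0], [0, 0, 0], [0, 0, 0], [0, 0, 0], [0, 0, 0], [0, 0, 0], [0, 0, 0], [0, 0, 0], [0, 0, 0]]}}

```text
time: 12.07
position: [0.4814, -0.0237, 0.1407]
tool_rot: [0.127, 3.121, 0.221]
ft_force: [0.7, 0.2, 0.0]
grip_width: 0.64
grip_force: 0.0
```

```bash
python3 - <<'E'
from go import *
TOP2=TOP+.004*ex
s=get_state();im=get_image('wrist');cv2.imwrite('pics/w5.png',im[:,:,::-1]);C=cam('wrist',s)
c,_=blob(im,(105,150,60),(130,255,255),(0,0,560,420))
P=(cast(C,c,TOP,ez)-TOP)@np.c_[ex,ey]*1000
print('x range',P.min(0),P.max(0))
tell(TOP)
E
```

```text
x range [-57.6607 -44.6116] [65.171  44.4855]
[ 0.4806 -0.0233  0.1393] xyz [ 0.5833 -4.7764 95.4838] dr [ 0.0012  0.003  -0.0002] ft [ 0.5483  0.8077 -0.5142] 0.6407792233711245
```

View pics/w5.png

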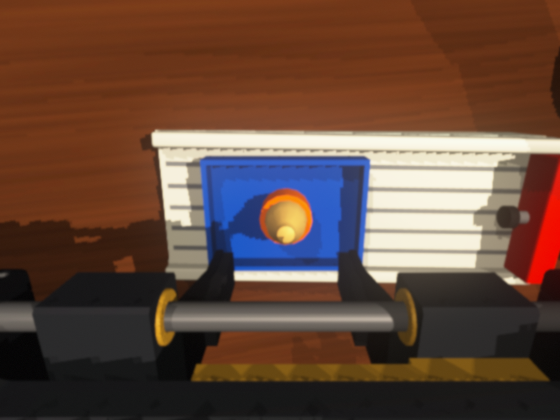

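```bash
python3 - <<'E'
from go import *
s=get_state();im=cv2.imread('pics/w5.png')[:,:,::-1];C=cam('wrist',s)
g=cv2.cvtColor(im,cv2.COLOR_RGB2GRAY);print(g[217,480:535],g[207,485:515])
P=(cast(C,[[497,217],[502,217],[517,217],[523,217]],TOP-.008*ez,ez)-TOP)@np.c_[ex,ey]*1000;print(P)
P=(cast(C,[[163,217]],TOP-.02*ez,ez)-TOP)@np.c_[ex,ey]*1000;print('low ramp end',P)
tell(TOP-.083*ex+.06*ez);tell(TOP-.083*ex+.002*ez)
E
```

```text
[154 155 154 154 154 153 153 152 153 152 152 152 152 150 143 121  89  65
  55  53  52  52  51  50  50  49  49  48  48  47  48  52  55  55  55  56
  54  54  56  70  95 115 123 125 124 124 124 122 114  91  64  51  48  47
  46] [157 156 155 154 152 152 152 152 152 152 151 150 147 140 120  94  75  64
  59  57  57  58  58  58  60  59  59  60  61  66]
[[171.2862  -1.49  ]
 [175.232   -1.4944]
 [187.0704  -1.5077]
 [191.8063  -1.513 ]]
low ramp end [[-96.4947  -5.3062]]
[ 0.4806 -0.0233  0.1393] xyz [  0.3829 -87.7043  35.3845] dr [ 0.0012  0.003  -0.0002] ft [ 0.5483  0.8077 -0.5142] 0.6407792233711245
[ 0.4806 -0.0233  0.1393] xyz [  0.5597 -87.7739  93.3842] dr [ 0.0012  0.003  -0.0002] ft [ 0.5483  0.8077 -0.5142] 0.6407792233711245
```

Emit:
{"name": "send_rows", "arguments": {"xyz": [[0.5, -15, 0], [0.5, -35, 0], [0.5, -60, 0], [0.5, -80, 0], [0.5, -88, 0], [0.5, -88, 10], [0.5, -88, 25], [0.5, -88, 35], [0.5, -88, 40], [0.5, -88, 40]], "dr": [[0, 0, 0], [0, 0, 0], [0, 0, 0], [0, 0, 0], [0, 0, 0], [0, 0, 0], [0, 0, 0], [0, 0, 0], [0, 0, 0], [0, 0, 0]], "jaw": 0, "grip_force": 15}}

```text
time: 12.95
position: [0.4714, -0.1029, 0.0843]
tool_rot: [0.124, 3.129, 0.22]
ft_force: [-0.0, 0.2, -0.5]
grip_width: 0.025
grip_force: 0.0
```

```bash
python3 - <<'E'
from go import *
tell(TOP-.083*ex+.002*ez)
E
```

```text
[ 0.4714 -0.1029  0.0843] xyz [-2.6415 -0.7366 50.1482] dr [ 0.0001 -0.0035  0.0009] ft [-0.0216  0.1956 -0.5093] 0.02546286308833811
```

Emit:
{"name": "send_rows", "arguments": {"xyz": [[-1, 0, 5], [-2, -0.5, 15], [-2.5, -0.5, 28], [-2.5, -0.5, 38], [-2.5, -0.5, 45], [-2.5, -0.5, 48], [-2.5, -0.5, 50], [-2.5, -0.5, 50], [-2.5, -0.5, 50], [-2.5, -0.5, 50]], "dr": [[0, 0, 0], [0, 0, 0], [0, 0, 0], [0, 0, 0], [0, 0, 0], [0, 0, 0], [0, 0, 0], [0, 0, 0], [0, 0, 0], [0, 0, 0]]}}

```text
time: 13.78
position: [0.4759, -0.0984, 0.0368]
tool_rot: [0.127, 3.125, 0.219]
ft_force: [0.3, -0.1, 0.3]
grip_width: 0.005
grip_force: 0.0
```

```bash
python3 - <<'E'
from go import *
tell(TOP-.083*ex+.002*ez)
E
```

```text
[ 0.4759 -0.0984  0.0368] xyz [1.6793 1.1056 2.4803] dr [ 0.0001  0.001  -0.0006] ft [ 0.2888 -0.0932  0.2561] 0.004730075238285575
```

Emit:
{"name": "send_rows", "arguments": {"xyz": [[1, 1, 2], [1.5, 2, 2], [1.5, 4, 2], [1.5, 6, 2], [1.5, 7, 2], [1.5, 8, 2], [1.5, 9, 2], [1.5, 10, 2], [1.5, 11, 2], [1.5, 12, 2]], "dr": [[0, 0, 0], [0, 0, 0], [0, 0, 0], [0, 0, 0], [0, 0, 0], [0, 0, 0], [0, 0, 0], [0, 0, 0], [0, 0, 0], [0, 0, 0]]}}

```text
time: 14.62
position: [0.4751, -0.0859, 0.0361]
tool_rot: [0.126, 3.126, 0.219]
ft_force: [0.1, 0.3, -0.5]
grip_width: 0.007
grip_force: 0.0
```

Emit:
{"name": "send_rows", "arguments": {"xyz": [[0, 3, 0], [0, 6, 0], [0, 9, 0], [0, 12, 0], [0, 15, 0], [0, 18, 0], [0, 21, 0], [0, 24, 0], [0, 27, 0], [0, 30, 0]], "dr": [[0, 0, 0], [0, 0, 0], [0, 0, 0], [0, 0, 0], [0, 0, 0], [0, 0, 0], [0, 0, 0], [0, 0, 0], [0, 0, 0], [0, 0, 0]]}}

```text
time: 15.45
position: [0.4774, -0.056, 0.0403]
tool_rot: [0.126, 3.126, 0.219]
ft_force: [-0.0, -3.2, -0.5]
grip_width: 0.003
grip_force: 1.6
```

```bash
cat > chk.py <<'E'
from go import *
import sys
tell(TOP-.0*ex+.002*ez)
s=get_state();im=get_image('wrist');C=cam('wrist',s)
print('f along ramp',s['ft_force']@ex,'tcp x',(s['position']-TOP)@ex*1000,'z',(s['position']-TOP)@ez*1000)
c,_=blob(im,(105,150,60),(130,255,255),(0,0,560,420))
P=(cast(C,c,TOP,ez)-TOP)@np.c_[ex,ey]*1000
print('tray x range',P.min(0),P.max(0))
if len(sys.argv)>1: cv2.imwrite(sys.argv[1],im[:,:,::-1])
E
python3 chk.py
```

```text
[ 0.4774 -0.056   0.0403] xyz [-0.2124 41.7252  0.0343] dr [-0.      0.0001 -0.0004] ft [-0.0209 -3.194  -0.4537] 0.0033909120963288956
f along ramp -3.217536157323368 tcp x -41.7250809963152 z 2.035423221519197
tray x range [-33.1616 -11.1862] [91.1124 44.6099]
```

Emit:
{"name": "send_rows", "arguments": {"xyz": [[0, 3.5, 0], [0, 7, 0], [0, 10.5, 0], [0, 14, 0], [0, 17.5, 0], [0, 21, 0], [0, 24.5, 0], [0, 28, 0], [0, 31.5, 0], [0, 35, 0]], "dr": [[0, 0, 0], [0, 0, 0], [0, 0, 0], [0, 0, 0], [0, 0, 0], [0, 0, 0], [0, 0, 0], [0, 0, 0], [0, 0, 0], [0, 0, 0]]}}

```text
time: 16.33
position: [0.4803, -0.0214, 0.0452]
tool_rot: [0.126, 3.126, 0.219]
ft_force: [-0.2, -3.1, -0.8]
grip_width: 0.007
grip_force: 1.7
```

Emit:
{"name": "send_rows", "arguments": {"xyz": [[0, 3.5, 0], [0, 7, 0], [0, 10.5, 0], [0, 14, 0], [0, 17.5, 0], [0, 21, 0], [0, 24.5, 0], [0, 27, 0], [0, 29, 0], [0, 30, 0]], "dr": [[0, 0, 0], [0, 0, 0], [0, 0, 0], [0, 0, 0], [0, 0, 0], [0, 0, 0], [0, 0, 0], [0, 0, 0], [0, 0, 0], [0, 0, 0]]}}

```text
time: 17.17
position: [0.4827, 0.0082, 0.0494]
tool_rot: [0.126, 3.126, 0.219]
ft_force: [-0.4, -2.9, 0.8]
grip_width: 0.005
grip_force: 1.7
```

```bash
python3 chk.py pics/w6.png
```

```text
[0.4827 0.0082 0.0494] xyz [ -0.1633 -23.3517   0.0534] dr [ 0.0001  0.0001 -0.0001] ft [-0.3784 -2.9298  0.7964] 0.004550827269937138
f along ramp -2.810697698007512 tcp x 23.35172620916317 z 2.0565673188340403
tray x range [ 31.926  -11.2507] [156.7181  45.4204]
```

View pics/w6.png

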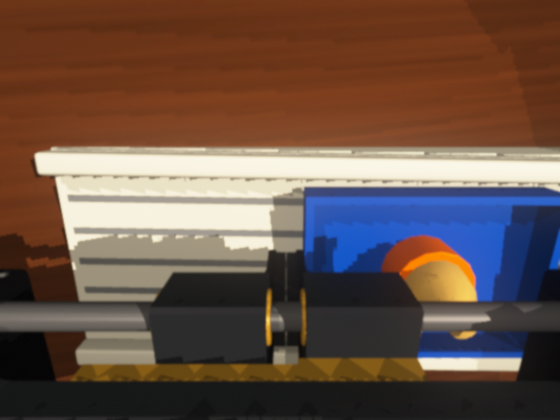

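Emit:
{"name": "send_rows", "arguments": {"xyz": [[0, 1, 0], [0, 2, 0], [0, 3, 0], [0, 4, 0], [0, 5, 0], [0, 6, 0], [0, 7, 0], [0, 7.5, 0], [0, 8, 0], [0, 8, 0]], "dr": [[0, 0, 0], [0, 0, 0], [0, 0, 0], [0, 0, 0], [0, 0, 0], [0, 0, 0], [0, 0, 0], [0, 0, 0], [0, 0, 0], [0, 0, 0]]}}

```text
time: 18.05
position: [0.4833, 0.0159, 0.0505]
tool_rot: [0.126, 3.126, 0.219]
ft_force: [-0.7, -2.5, -0.6]
grip_width: 0.005
grip_force: 1.4
```

Emit:
{"name": "send_rows", "arguments": {"xyz": [[0, 0.2, 0], [0, 0.4, 0], [0, 0.6, 0], [0, 0.8, 0], [0, 1.0, 0], [0, 1.1, 0], [0, 1.2, 0], [0, 1.3, 0], [0, 1.4, 0], [0, 1.5, 0]], "dr": [[0, 0, 0], [0, 0, 0], [0, 0, 0], [0, 0, 0], [0, 0, 0], [0, 0, 0], [0, 0, 0], [0, 0, 0], [0, 0, 0], [0, 0, 0]]}}

```text
time: 18.88
position: [0.4834, 0.0172, 0.0507]
tool_rot: [0.126, 3.126, 0.219]
ft_force: [-0.1, -3.5, -0.4]
grip_width: 0.004
grip_force: 1.6
```

Emit:
{"name": "send_rows", "arguments": {"xyz": [[0, 0.2, 0], [0, 0.4, 0], [0, 0.6, 0], [0, 0.8, 0], [0, 1.0, 0], [0, 1.1, 0], [0, 1.2, 0], [0, 1.3, 0], [0, 1.4, 0], [0, 1.5, 0]], "dr": [[0, 0, 0], [0, 0, 0], [0, 0, 0], [0, 0, 0], [0, 0, 0], [0, 0, 0], [0, 0, 0], [0, 0, 0], [0, 0, 0], [0, 0, 0]]}}

```text
time: 19.72
position: [0.4835, 0.0187, 0.0509]
tool_rot: [0.126, 3.126, 0.219]
ft_force: [0.6, -2.4, -0.9]
grip_width: 0.008
grip_force: 1.5
```

Emit:
{"name": "send_rows", "arguments": {"xyz": [[0, 0.2, 0], [0, 0.4, 0], [0, 0.6, 0], [0, 0.8, 0], [0, 1.0, 0], [0, 1.1, 0], [0, 1.2, 0], [0, 1.3, 0], [0, 1.4, 0], [0, 1.5, 0]], "dr": [[0, 0, 0], [0, 0, 0], [0, 0, 0], [0, 0, 0], [0, 0, 0], [0, 0, 0], [0, 0, 0], [0, 0, 0], [0, 0, 0], [0, 0, 0]]}}

```text
time: 20.55
position: [0.4836, 0.0202, 0.0511]
tool_rot: [0.126, 3.126, 0.219]
ft_force: [-0.5, -2.3, -0.3]
grip_width: 0.004
grip_force: 1.5
```

Emit:
{"name": "send_rows", "arguments": {"xyz": [[0, 0.2, 0], [0, 0.4, 0], [0, 0.6, 0], [0, 0.8, 0], [0, 1.0, 0], [0, 1.1, 0], [0, 1.2, 0], [0, 1.3, 0], [0, 1.4, 0], [0, 1.5, 0]], "dr": [[0, 0, 0], [0, 0, 0], [0, 0, 0], [0, 0, 0], [0, 0, 0], [0, 0, 0], [0, 0, 0], [0, 0, 0], [0, 0, 0], [0, 0, 0]]}}

```text
time: 21.38
position: [0.4838, 0.0217, 0.0513]
tool_rot: [0.126, 3.126, 0.219]
ft_force: [0.0, -3.3, -1.2]
grip_width: 0.005
grip_force: 1.5
```

Emit:
{"name": "send_rows", "arguments": {"xyz": [[0, 0.2, 0], [0, 0.4, 0], [0, 0.6, 0], [0, 0.8, 0], [0, 1.0, 0], [0, 1.1, 0], [0, 1.2, 0], [0, 1.3, 0], [0, 1.4, 0], [0, 1.5, 0]], "dr": [[0, 0, 0], [0, 0, 0], [0, 0, 0], [0, 0, 0], [0, 0, 0], [0, 0, 0], [0, 0, 0], [0, 0, 0], [0, 0, 0], [0, 0, 0]]}}

```text
time: 22.22
position: [0.4839, 0.0231, 0.0515]
tool_rot: [0.126, 3.126, 0.219]
ft_force: [0.7, -2.6, -1.6]
grip_width: 0.01
grip_force: 1.4
```

Emit:
{"name": "send_rows", "arguments": {"xyz": [[0, 0.2, 0], [0, 0.4, 0], [0, 0.6, 0], [0, 0.8, 0], [0, 1.0, 0], [0, 1.1, 0], [0, 1.2, 0], [0, 1.3, 0], [0, 1.4, 0], [0, 1.5, 0]], "dr": [[0, 0, 0], [0, 0, 0], [0, 0, 0], [0, 0, 0], [0, 0, 0], [0, 0, 0], [0, 0, 0], [0, 0, 0], [0, 0, 0], [0, 0, 0]]}}

```text
time: 23.05
position: [0.484, 0.0246, 0.0517]
tool_rot: [0.126, 3.126, 0.219]
ft_force: [0.2, -2.7, -1.9]
grip_width: 0.004
grip_force: 1.4
```

Emit:
{"name": "send_rows", "arguments": {"xyz": [[0, 0.2, 0], [0, 0.4, 0], [0, 0.6, 0], [0, 0.8, 0], [0, 1.0, 0], [0, 1.1, 0], [0, 1.2, 0], [0, 1.3, 0], [0, 1.4, 0], [0, 1.5, 0]], "dr": [[0, 0, 0], [0, 0, 0], [0, 0, 0], [0, 0, 0], [0, 0, 0], [0, 0, 0], [0, 0, 0], [0, 0, 0], [0, 0, 0], [0, 0, 0]]}}

```text
time: 23.88
position: [0.4841, 0.0261, 0.0519]
tool_rot: [0.126, 3.126, 0.219]
ft_force: [-0.1, -2.1, -1.4]
grip_width: 0.006
grip_force: 1.4
```

Emit:
{"name": "send_rows", "arguments": {"xyz": [[0, 0.2, 0], [0, 0.4, 0], [0, 0.6, 0], [0, 0.8, 0], [0, 1.0, 0], [0, 1.1, 0], [0, 1.2, 0], [0, 1.3, 0], [0, 1.4, 0], [0, 1.5, 0]], "dr": [[0, 0, 0], [0, 0, 0], [0, 0, 0], [0, 0, 0], [0, 0, 0], [0, 0, 0], [0, 0, 0], [0, 0, 0], [0, 0, 0], [0, 0, 0]]}}

```text
time: 24.72
position: [0.4843, 0.0276, 0.0522]
tool_rot: [0.126, 3.126, 0.219]
ft_force: [-0.3, -2.9, -1.2]
grip_width: 0.004
grip_force: 1.3
```

```bash
python3 chk.py; python3 - <<'E'
from h import *
a=get_image('side')[140:300,150:310];b=get_image('scene')[160:270,255:385]
cv2.imwrite('pics/c7.png',np.hstack([cv2.resize(a,(400,400)),cv2.resize(b,(400,400))])[:,:,::-1])
E
```

```text
[0.4843 0.0276 0.0522] xyz [ -0.164  -43.0364   0.0634] dr [ 0.0001  0.0001 -0.0005] ft [-0.3228 -2.905  -1.1728] 0.0036469467466904164
f along ramp -3.0566523466858726 tcp x 43.036435428490314 z 2.0669238715161193
tray x range [ 51.611  -11.3052] [176.7643  45.8432]
```

View pics/c7.png

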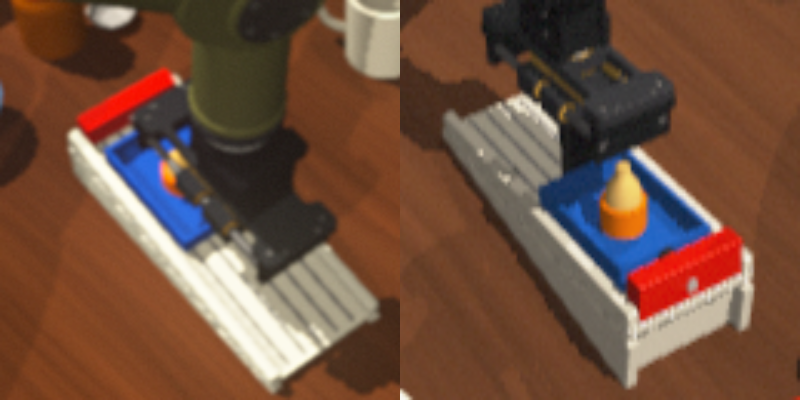

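Emit:
{"name": "send_rows", "arguments": {"xyz": [[0, 0.2, 0], [0, 0.4, 0], [0, 0.6, 0], [0, 0.8, 0], [0, 1.0, 0], [0, 1.1, 0], [0, 1.2, 0], [0, 1.3, 0], [0, 1.3, 0], [0, 1.3, 0]], "dr": [[0, 0, 0], [0, 0, 0], [0, 0, 0], [0, 0, 0], [0, 0, 0], [0, 0, 0], [0, 0, 0], [0, 0, 0], [0, 0, 0], [0, 0, 0]]}}

```text
time: 25.7
position: [0.4843, 0.0287, 0.0523]
tool_rot: [0.127, 3.126, 0.219]
ft_force: [0.4, -4.2, -1.8]
grip_width: 0.007
grip_force: 1.8
```

Emit:
{"name": "send_rows", "arguments": {"xyz": [[0, 0.1, 0], [0, 0.2, 0], [0, 0.3, 0], [0, 0.4, 0], [0, 0.5, 0], [0, 0.6, 0], [0, 0.7, 0], [0, 0.7, 0], [0, 0.7, 0], [0, 0.7, 0]], "dr": [[0, 0, 0], [0, 0, 0], [0, 0, 0], [0, 0, 0], [0, 0, 0], [0, 0, 0], [0, 0, 0], [0, 0, 0], [0, 0, 0], [0, 0, 0]]}}

```text
time: 26.53
position: [0.4844, 0.0292, 0.0524]
tool_rot: [0.127, 3.126, 0.219]
ft_force: [-0.7, -4.1, -1.7]
grip_width: 0.006
grip_force: 2.6
```

Emit:
{"name": "send_rows", "arguments": {"xyz": [[0, 0.1, 0], [0, 0.2, 0], [0, 0.3, 0], [0, 0.4, 0], [0, 0.5, 0], [0, 0.6, 0], [0, 0.7, 0], [0, 0.7, 0], [0, 0.7, 0], [0, 0.7, 0]], "dr": [[0, 0, 0], [0, 0, 0], [0, 0, 0], [0, 0, 0], [0, 0, 0], [0, 0, 0], [0, 0, 0], [0, 0, 0], [0, 0, 0], [0, 0, 0]]}}

```text
time: 27.37
position: [0.4844, 0.0294, 0.0524]
tool_rot: [0.127, 3.126, 0.218]
ft_force: [-1.3, -6.1, -1.4]
grip_width: 0.003
grip_force: 3.1
```

Emit:
{"name": "send_rows", "arguments": {"xyz": [[0, -0.3, 0], [0, -0.6, 0], [0, -1, 0], [0, -1.5, 0], [0, -2, 0], [0, -3, 0], [0, -5, 0], [0, -10, 0], [0, -17, 0], [0, -22, 0]], "dr": [[0, 0, 0], [0, 0, 0], [0, 0, 0], [0, 0, 0], [0, 0, 0], [0, 0, 0], [0, 0, 0], [0, 0, 0], [0, 0, 0], [0, 0, 0]]}}

```text
time: 28.2
position: [0.4828, 0.0078, 0.0495]
tool_rot: [0.127, 3.125, 0.219]
ft_force: [-0.3, -0.0, 0.2]
grip_width: 0.004
grip_force: 0.0
```

Emit:
{"name": "send_rows", "arguments": {"xyz": [[0, -3, -3], [0, -3, -10], [0, -3, -20], [0, -3, -32], [0, -3, -46], [0, -3, -60], [0, -3, -72], [0, -3, -80], [0, -3, -80], [0, -3, -80]], "dr": [[0, 0, 0], [0, 0, 0], [0, 0, 0], [0, 0, 0], [0, 0, 0], [0, 0, 0], [0, 0, 0], [0, 0, 0], [0, 0, 0], [0, 0, 0]]}}

```text
time: 29.03
position: [0.4818, -0.0054, 0.1288]
tool_rot: [0.126, 3.124, 0.22]
ft_force: [-0.9, 0.4, -0.3]
grip_width: 0.003
grip_force: 0.0
```

```bash
python3 chk.py pics/w8.png
```

```text
[ 0.4818 -0.0054  0.1288] xyz [  0.1937 -21.0687  80.549 ] dr [ 0.0008  0.0012 -0.    ] ft [-0.8771  0.4084 -0.3243] 0.0029970713453261093
f along ramp 0.2882307191222921 tcp x 21.00175287671879 z 82.56668827982965
tray x range [ 52.2832 -45.9297] [177.8286  44.6212]
```

View pics/w8.png

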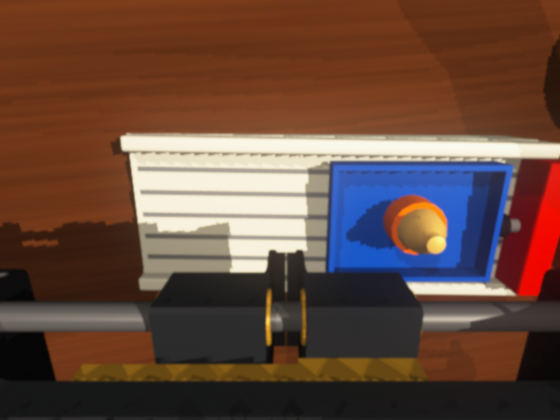

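```bash
python3 -c "
from bench import *
print(close_job())"
```

```text
the job is handed in; nothing more can be done
None
```

The job is handed in at about 29 s: the teat ring stands upright in the tray, and the tray was slid up the ramp and left against the buffer. The buffer was pressed with roughly 3 to 4 N, estimated from the wrist force. My last picture showed the tray still at the buffer and the ring upright; the hand-in returned no verdict.

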